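Tip a ceramic bar onto the resistivity clamp and close the contact on it

TASK

Take the white ceramic bar with copper ends from among the things on the bench, stand it on end on the clamp's low ledge, square, in the middle and close up against the step (draw the sliding contact back first if it is in the way), and let it go. Then push high on the bar so that it tips over the step, without lifting it, and lies along the bed between the white rails. Finally slide the red-handled carriage forward until the bar is held end-on between the two copper contacts with the sprung one pushed in about half of its 14 mm travel, let go, and leave the jar, bottle and terminal box where they stand.

Things in the scene. Friction and masses are not known exactly. Their poses are not given: they have to be found in the camera images.
- clamp: Fixed two-contact clamp, grey base plate 300 x 100 x 12 mm. Origin: centre of its underside, on the bench; x runs along the clamp towards the fixed contact, y across, z up. Ledge where the bar first stands: top of the base plate, z = 12 mm, from the step (x = 0) back (-x) to the sprung contact. 'Clamp x' below is in this frame.
- step (a point): Top edge of the step, middle of its width, at clamp x = 0, y = 0, z = 20 mm; axes as the clamp's. The step's upright face is 8 mm high and 60 wide. Beyond it (+x) the red-brown bed, level with this edge, runs 100 mm to the fixed contact; white side rails 7 mm high stand on it from x = 10 to 100 mm at y = +-25 to +-30 mm (channel 50 mm wide).
- end_face (a point): Centre of the face of the fixed copper contact, at clamp x = 100, y = 0, z = 35 mm; the face is 50 wide, z 20 to 50 mm, and looks to -x; a black block behind it (x 106 to 130 mm) reaches z = 55 mm. With the bar home against it the bar's ends are at clamp x = 10 and 100 mm and its centre at x = 55, z = 35 mm.
- handle (a point): Middle of the red handle of the sliding carriage: an upright fin 14 mm thick (clamp y), 24 long (x), z 40 to 82 mm, this point at z = 61 mm. It stands on an aluminium bridge 50 long (x), 88 wide, top at z = 40 mm. Hold the fin across its thickness and move it along clamp x. It is at clamp x = -107 mm + joint carriage.
- carriage (a joint): Position of the sliding carriage along clamp x (m): 0 drawn fully back, 0.088 fully forward; it stays where it is left (sliding friction about 8 N). The face of the sprung contact, when relaxed, is at clamp x = -62 mm + this value, 45 mm ahead of the handle's middle.
- contact (a joint): How far the sprung copper contact (plate 40 wide, z 22 to 46 mm, facing clamp +x) is pushed back into the carriage (m): 0 relaxed, 0.014 at its stop; spring 500 N/m. It pushes the lying bar along the bed at about 1 to 2.5 N. With the bar home it reads joint carriage - 0.072, so half-way in (0.007) is at a carriage value of 0.079.
- bar_mid (a point): Centre of the loose white ceramic bar, 30 x 30 x 90 mm, the last 8 mm at each end copper, 0.14 to 0.28 kg. z is its long axis, x and y are square to its sides; it starts upright on the bench (centre at z = 45 mm), turned any way.
- jar: Bystander: clear jar with a yellow cap, 40 mm across, 62 high. Origin: centre of its underside. Do not move it.
- flask: Bystander: amber bottle with a white cap, 48 mm across, 120 high. Origin: centre of its underside. Do not move it.
- terminals: Bystander: black terminal box 40 (x) x 56 (y) x 45 mm with a red and a green post, 63 high in all. Origin: centre of its underside. Do not move it.

How it is judged:
By the outcome, as a careful person would: the job done as asked, in the order asked, and still so for the second after the job is handed in, with the robot touching nothing.
It also fails if it takes over 72 s, if anything falls off the work surface, if the arm or the gripper's body presses on something with over 40 N, if the wrist force passes 120 N, or if a joint passes its speed limit or range.

ROBOT

A 7-joint arm with a two-finger parallel gripper is mounted at the origin on the work surface. World frame = base frame: x ahead of the robot, y to its left, z up, the work surface at z = 0. Lengths are in mm, angles in rad, forces in N, time in s.
With the tool pointing down it reaches from about 400 to 875 mm from the base axis. Payload 19.3 kg.
Tool frame: the origin (TCP) lies at the very end of the fingers, on their centre line; the grasp point (between the pads) lies 19 mm behind it (grip_point_offset is the z of the grasp point in the tool frame, in mm); z points along the fingers, x is the direction in which the jaws open and shut, and the axes are right-handed (so a half turn about z gives the same grasp; the last joint's range is limited). The gripper opens to 85 mm and grips with 20 to 120 N. Pads are 22 mm wide; open, the fingers measure 114 mm over their backs; the gripper's body (76 mm by 85 mm) begins 54 mm behind the grasp point. The pads swing forward as they close: fully open they stand 13 mm farther back than shut.
Start: joints at [-0.07, 0.521, -0.036, 1.599, 0.021, 1.021, -0.113], TCP at [624.992, -0.025, 231.291] pointing down, gripper open.
Joint ranges: [-2.91, 2.91], [-0.3, 2.13], [-1.5, 1.42], [0.17, 2.43], [-1.26, 4.41], [0.16, 1.93], [-2.52, 2.52]. Speed limits (rad/s): [1.89, 1.89, 2.39, 2.39, 3.01, 3.01, 3.01].

INTERFACE

Orientations are given as a 3x3 rotation matrix whose columns are the frame's x, y, z axes.
In Python, from workcell import movep, movel, goto_joints, open_gripper, clamp, wait, inverse_kinematics, read_state, camera, PlanningError, finish_job, grip_point_offset gives the robot as it stands. Calls block until the motion is done:
- movep(position, orientation): joint-space move of the TCP to a pose.
- movel(position, frame=None, max_speed=150, guard=None): straight line of the TCP; frame=None keeps the orientation; max_speed is the mean speed in mm/s. With guard (N) it stops when the force on the tool has changed by that much, and returns True; else False.
- goto_joints(angles): joint-space move.
- open_gripper() and clamp(): open the fingers fully, or close them until they stop; the grip force is fixed at half the most.
- wait(seconds).
- inverse_kinematics(position, orientation): joint angles nearest the present ones, or None.
- read_state(): the state.
- camera(name): name is "scene" or "side" or "wrist"; returns a dict with "image" (480x640x3 uint8, blue, green, red), "range_z" (480x640 float32, mm along the optical axis (not along the pixel's ray), 0 where there is no reading), "fx", "fy", "cx", "cy" (pixels), "cam_to_world" (4x4, takes a point from camera to world coordinates). Camera axes: x right, y up, looking along -z (the intrinsics and any distortion apply to the point x, -y, -z); pixel columns grow to the right and rows downward; lengths in mm; the calibration is good to about 2 mm. A picture is of the moment at which its call begins.
A pose or a line that the arm cannot do raises PlanningError and nothing moves.
- finish_job(): hands the job in, once; it reports no verdict.
The state is a dict: "time": time; "qpos": joint angles; "qvel": joint speeds; "joint_efforts": joint torques, N m; "eef_pos": TCP position; "tool_rot": TCP orientation; "ft_force": force on the tool from outside, world axes, zero at the start; "torque": the same for the moment, N m; "finger_gap": finger opening in mm.
Only numpy, scipy, OpenCV 4.12 (cv2) and the standard library are available. Lean on these libraries where they do the work, as an engineer would, in place of code of your own. Each camera call takes 0.05 s, during which the arm holds its last target.

## Working session

There is one attempt and no reset: what is moved stays moved. The work goes in short steps, each a Python script; the robot and the scene stay as the last script left them, time stands still between calls to the robot, and variables do not carry over. Pictures are saved under pics/ and viewed, and the job is handed in when it is done.

```bash
ls; mkdir -p pics; python3 - <<'E'
from workcell import *
import cv2, numpy as np
s=read_state(); print(s['time'],s['eef_pos'],s['finger_gap'],grip_point_offset)
for n in ["scene","side","wrist"]:
    c=camera(n); cv2.imwrite(f"pics/a_{n}.png",c['image']); np.savez(f"pics/a_{n}.npz",**c)
    print(n,c['fx'],c['fy'],c['cx'],c['cy'],[k for k in c]);print(np.round(c['cam_to_world'],3)); print((c['range_z']>0).mean())
E
```

```text
pics
0.0 [ 6.24667128e+02 -6.13979035e-02  2.30726249e+02] 85.29862613181379 -18.700000000000003
scene 460.04891662602995 460.04891662602995 322.13117598788887 242.6656388336675 ['image', 'range_z', 'fx', 'fy', 'cx', 'cy', 'cam_to_world']
[[-3.76000e-01 -7.36000e-01  5.63000e-01  9.71700e+02]
 [ 9.26000e-01 -3.03000e-01  2.24000e-01  1.59823e+02]
 [ 6.00000e-03  6.06000e-01  7.96000e-01  6.88699e+02]
 [ 0.00000e+00  0.00000e+00  0.00000e+00  1.00000e+00]]
0.9958203125
side 604.3487795550828 604.3487795550828 314.09566538599915 226.78168510430882 ['image', 'range_z', 'fx', 'fy', 'cx', 'cy', 'cam_to_world']
[[ 8.58000e-01  2.41000e-01 -4.55000e-01  8.16540e+01]
 [-5.14000e-01  4.38000e-01 -7.37000e-01 -7.18132e+02]
 [ 2.20000e-02  8.66000e-01  4.99000e-01  5.45401e+02]
 [ 0.00000e+00  0.00000e+00  0.00000e+00  1.00000e+00]]
0.9960807291666667
wrist 331.80573267016956 331.80573267016956 317.8416421446748 240.98806649111222 ['image', 'range_z', 'fx', 'fy', 'cx', 'cy', 'cam_to_world']
[[ 1.00000e+00 -1.00000e-03  1.00000e-03  6.23903e+02]
 [ 1.00000e-03  9.59000e-01  2.82000e-01  7.10850e+01]
 [-1.00000e-03 -2.82000e-01  9.59000e-01  3.74675e+02]
 [ 0.00000e+00  0.00000e+00  0.00000e+00  1.00000e+00]]
0.995869140625
```

View pics/a_scene.png

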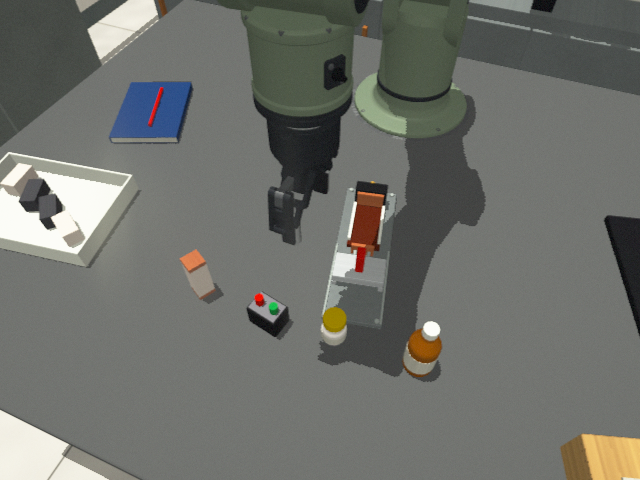

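View pics/a_side.png

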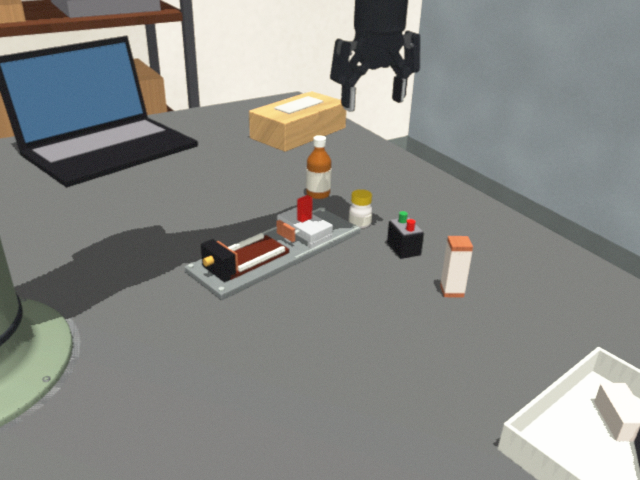

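View pics/a_wrist.png

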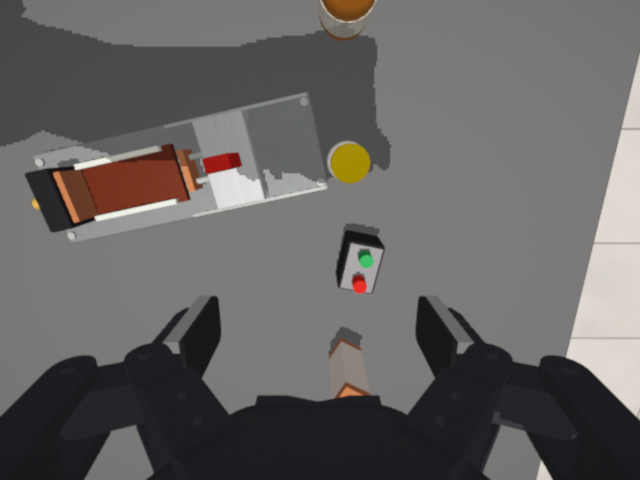

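The pictures show these positions:

- **Scene view:** the bar stands at (198,275). The clamp runs from (370,190), its fixed end nearest the robot, to (350,320). The red handle is at (361,258), the terminals at (268,312), the jar at (334,325) and the bottle at (422,350).
- **Wrist view:** the base corners are near (37,157), (308,93), (327,187) and (70,242). The carriage is forward, so it will have to be drawn back.

Next I'll take measurements.

```bash
cat > h.py <<'E'
import numpy as np, cv2
def world(c):
    v,u=np.mgrid[0:480,0:640]; d=c['range_z']
    P=np.stack([(u-c['cx'])/c['fx']*d,-(v-c['cy'])/c['fy']*d,-d],-1)
    T=c['cam_to_world']; W=P@T[:3,:3].T+T[:3,3]; W[d<=0]=np.nan
    return W
def ray(c,uv,z):
    uv=np.atleast_2d(uv).astype(float)
    D=np.stack([(uv[:,0]-c['cx'])/c['fx'],-(uv[:,1]-c['cy'])/c['fy'],-np.ones(len(uv))],-1)
    T=c['cam_to_world']; D=D@T[:3,:3].T; o=T[:3,3]
    return o+D*((z-o[2])/D[:,2])[:,None]
def hsv(c): return cv2.cvtColor(c['image'],cv2.COLOR_BGR2HSV)
def blobs(m,minpx=20):
    n,l,st,ce=cv2.connectedComponentsWithStats(m.astype(np.uint8))
    return sorted([(int(st[i,4]),ce[i],l==i) for i in range(1,n) if st[i,4]>=minpx],key=lambda t:-t[0])
def load(f): 
    d=np.load(f); return {k:d[k] for k in d}
E
python3 - <<'E'
from h import *
np.set_printoptions(precision=1,suppress=True)
for n in ["scene","side","wrist"]:
    c=load(f"pics/a_{n}.npz"); W=world(c); H=hsv(c)
    h,s,v=[H[...,i].astype(int) for i in range(3)]
    roi=(W[...,0]>350)&(W[...,0]<900)&(np.abs(W[...,1])<350)&(W[...,2]<130)
    print("==",n)
    flat=roi&(abs(W[...,2])<5); print('bench z med/std',np.median(W[...,2][flat]),W[...,2][flat].std())
    def rep(name,m,minpx=25):
        for a,ce,b in blobs(m&roi,minpx)[:3]:
            p=W[b]; zt=np.nanpercentile(p[:,2],95)
            print(name,a,ce,'med',np.nanmedian(p,0),'z5/95',np.nanpercentile(p[:,2],[5,95]))
    rep('red',((h<5)|(h>175))&(s>200)&(v>150))
    rep('copper',(h>5)&(h<14)&(s>110)&(v>120))
    rep('bed',((h<9)|(h>175))&(s>150)&(v>50)&(v<140))
    rep('yellow',(h>22)&(h<32)&(s>200)&(v>100))
    rep('green',(h>45)&(h<80)&(s>150)&(v>100))
    # plate
    m=roi&(W[...,2]>7)&(W[...,2]<16)
    b=blobs(cv2.morphologyEx(m.astype(np.uint8),cv2.MORPH_OPEN,np.ones((3,3))),200)
    for a,ce,bb in b[:2]: print('plate',a,ce,cv2.minAreaRect(W[bb][:,:2].astype(np.float32)))
    # object clusters z>25
    m=roi&(W[...,2]>20)
    for a,ce,bb in blobs(m,60)[:8]:
        p=W[bb]; print('obj',a,ce,np.nanmedian(p,0),'rect',cv2.minAreaRect(p[:,:2].astype(np.float32)),'zmax',np.nanpercentile(p[:,2],98))
E
```

```text
== scene
bench z med/std 0.6352951219484453 1.180374305405772
red 52 [258.5 297.5] med [667.4 -67.5  63.6] z5/95 [61.6 65.4]
copper 327 [192.1 260.2] med [ 659.3 -185.6   90.4] z5/95 [87.2 92.3]
copper 286 [369.6 198.7] med [379.4  21.5  39.2] z5/95 [23.1 51.5]
copper 128 [361.2 246.3] med [496.4  43.8  45.6] z5/95 [20.9 49.2]
bed 933 [365.6 225.4] med [430.   31.9  20.7] z5/95 [18.7 22.4]
bed 64 [359.1 265.3] med [547.9  57.7  60.5] z5/95 [45.8 75.9]
bed 26 [260.2 302.8] med [670.7 -63.   54.4] z5/95 [48.3 60.1]
yellow 454 [334.1 319.2] med [657.5  55.5  62.4] z5/95 [53.4 64.3]
green 65 [272.7 307.2] med [673.9 -39.5  63.2] z5/95 [56.1 65.2]
plate 1986 [357.2 301.9] ((581.8013916015625, 65.46155548095703), (88.81856536865234, 99.72931671142578), 11.946905136108398)
plate 629 [345.4 224. ] ((426.5238037109375, -9.567935943603516), (156.37318420410156, 27.88752555847168), 16.47520637512207)
obj 3462 [363.8 239.8] [494.2  40.3  39.5] rect ((456.6217041015625, 38.547916412353516), (217.3212127685547, 87.96392822265625), 12.145341873168945) zmax 81.88075136711802
obj 1443 [423.4 348.3] [
[... 3761 characters left out ...]
 83.58993445966826
obj 2174 [359.2 262.9] [666.  -47.4  48.1] rect ((668.54150390625, -53.61726379394531), (56.11202621459961, 40.45813751220703), 78.5970687866211) zmax 65.12954897762326
obj 1614 [344.6  15.1] [645.3 172.2  59.5] rect ((645.4712524414062, 177.85275268554688), (19.5694580078125, 47.27210235595703), 81.5055923461914) zmax 82.91130722136462
obj 1570 [347.4 374.1] [ 655.7 -174.8   62. ] rect ((654.8151245117188, -176.44918823242188), (42.49779510498047, 22.250080108642578), 15.415349960327148) zmax 91.99497528961142
obj 1413 [347.9 161.4] [651.2  55.7  63. ] rect ((651.5794067382812, 54.8984489440918), (37.7161865234375, 37.7099609375), 2.406707525253296) zmax 64.61401961925934
```

Wrist and scene depth agree on the clamp: origin near (477.6, 42.6) with its x axis at yaw 192°, and the carriage at about 47 mm. The bar is at about (658.5, -186.5), top at z ≈ 91. Next I'll check reach and look again from above the handle.

```bash
cat >> h.py <<'E'
O=np.array([477.6,42.6]); YAW=np.deg2rad(192.0)
def cw(x,y,z,O=None,yaw=None):
    O=globals()['O'] if O is None else O; a=YAW if yaw is None else yaw
    return np.array([O[0]+x*np.cos(a)-y*np.sin(a),O[1]+x*np.sin(a)+y*np.cos(a),z])
def toc(p):
    d=np.asarray(p)[...,:2]-O; a=YAW
    return np.stack([d[...,0]*np.cos(a)+d[...,1]*np.sin(a),-d[...,0]*np.sin(a)+d[...,1]*np.cos(a)],-1)
def R(yaw): # tool down, tool x at yaw
    c,s=np.cos(yaw),np.sin(yaw); return np.array([[c,s,0],[s,-c,0],[0,0,-1.]])
E
python3 - <<'E'
from h import *
from workcell import *
np.set_printoptions(precision=2,suppress=True)
print(read_state()['tool_rot'])
for nm,p in [('handle',cw(-60,0,46)),('handleback',cw(-107,0,46)),('handle fwd',cw(-28,0,46)),('place',cw(-15.5,0,58)),('place hi',cw(-15.5,0,150)),('pushend',cw(15,0,75))]:
    for d in (-78,102): print(nm,p,d,inverse_kinematics(p,R(np.deg2rad(d))))
for d in (-60,30,-30,60): print('bar',d,inverse_kinematics([658.5,-186.5,46],R(np.deg2rad(d))))
E
```

```text
[[ 1. -0. -0.]
 [-0. -1. -0.]
 [-0.  0. -1.]]
handle [536.29  55.07  46.  ] -78 [-0.36  0.68  0.2   1.96 -0.26  0.52 -1.34]
handle [536.29  55.07  46.  ] 102 [ 0.07  0.68 -0.39  1.94  0.44  0.6   1.18]
handleback [582.26  64.85  46.  ] -78 [-0.36  0.73  0.22  1.84 -0.26  0.6  -1.35]
handleback [582.26  64.85  46.  ] 102 [ 0.06  0.74 -0.4   1.82  0.43  0.67  1.2 ]
handle fwd [504.99  48.42  46.  ] -78 [-0.36  0.64  0.19  2.05 -0.26  0.47 -1.33]
handle fwd [504.99  48.42  46.  ] 102 [ 0.07  0.65 -0.37  2.02  0.44  0.55  1.16]
place [492.76  45.82  58.  ] -78 [-0.36  0.61  0.2   2.07 -0.25  0.48 -1.34]
place [492.76  45.82  58.  ] 102 [ 0.08  0.62 -0.38  2.05  0.43  0.55  1.17]
place hi [492.76  45.82 150.  ] -78 [-0.41  0.45  0.25  2.02 -0.17  0.69 -1.41]
place hi [492.76  45.82 150.  ] 102 [ 0.14  0.46 -0.46  2.    0.3   0.75  1.28]
pushend [462.93  39.48  75.  ] -78 [-0.37  0.54  0.2   2.14 -0.23  0.47 -1.35]
pushend [462.93  39.48  75.  ] 102 [ 0.09  0.55 -0.4   2.12  0.41  0.54  1.18]
bar -60 [ 0.08  0.84  0.17  1.55 -0.19  0.76 -0.71]
bar 30 [ 0.26  0.83 -0.11  1.54  0.11  0.77  0.62]
bar -30 [ 0.14  0.83  0.08  1.55 -0.09  0.76 -0.27]
bar 60 [ 0.34  0.84 -0.24  1.54  0.25  0.8   1.05]
```

```bash
python3 - <<'E'
from h import *
from workcell import *
np.set_printoptions(precision=2,suppress=True)
movep(cw(-60,0,150),R(np.deg2rad(-78)))
s=read_state(); print(s['time'],s['eef_pos'],s['ft_force'])
c=camera('wrist'); cv2.imwrite("pics/b_wrist.png",c['image']); np.savez("pics/b_wrist.npz",**c)
W=world(c);H=hsv(c);h,sa,v=[H[...,i].astype(int) for i in range(3)]
roi=(W[...,0]>350)&(W[...,0]<900)&(np.abs(W[...,1])<350)
for nm,m in [('red',((h<5)|(h>175))&(sa>180)&(v>120)&(W[...,2]>75)),('plate',(W[...,2]>8)&(W[...,2]<16)),('brtop',(W[...,2]>38)&(W[...,2]<44)),('bed',(W[...,2]>18)&(W[...,2]<24))]:
    for a,ce,b in blobs(cv2.morphologyEx((m&roi).astype(np.uint8),cv2.MORPH_OPEN,np.ones((3,3))),100)[:2]:
        r=cv2.minAreaRect(W[b][:,:2].astype(np.float32)); print(nm,a,ce,r,'clamp',toc(np.array(r[0])))
E
```

```text
1.3667 [536.65  55.02 150.2 ] [-0.1  -0.32  0.04]
red 646 [317.69 250.74] ((536.7911987304688, 54.759307861328125), (24.35968780517578, 12.046774864196777), 11.856363296508789) clamp [-60.43   0.41]
plate 9762 [317.36 160.01] ((590.7094116210938, 66.57454681396484), (69.86549377441406, 100.18516540527344), 12.03306770324707) clamp [-115.62    0.07]
plate 2752 [276.57 322.38] ((426.23626708984375, 70.3944091796875), (142.47642517089844, 32.77373123168945), 7.494410991668701) clamp [ 44.46 -37.87]
brtop 5851 [317.42 233.38] ((536.9700317382812, 55.081787109375), (49.642154693603516, 88.0813980102539), 12.079684257507324) clamp [-60.67   0.13]
bed 5253 [317.35 339.72] ((429.1991271972656, 31.80840301513672), (101.2896957397461, 59.028533935546875), 12.230411529541016) clamp [49.59  0.49]
bed 162 [628.49 156.75] ((646.321044921875, -177.29507446289062), (27.20997428894043, 6.658174514770508), 48.732112884521484) clamp [-119.32  250.17]
```

View pics/b_wrist.png

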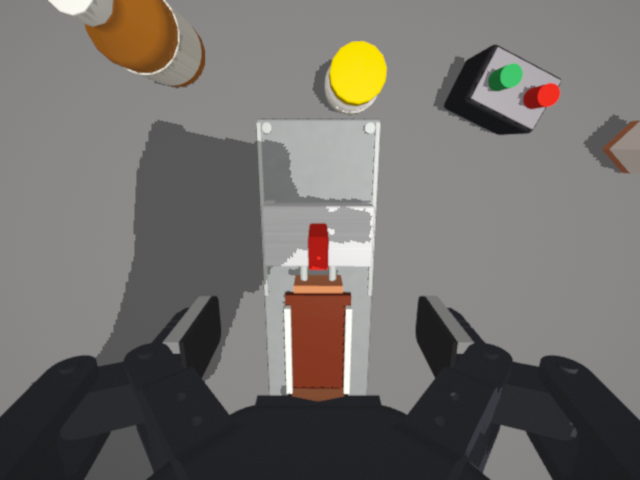

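The picture shows the clamp axis upright in the image, with the fin centred at (318,250) and the jar at (357,75). The fin and bridge are at clamp x ≈ -60.5, |y| < 0.5, which agrees with the first measurements. I'll grip the fin and draw the carriage back.

```bash
python3 - <<'E'
from h import *
from workcell import *
np.set_printoptions(precision=2,suppress=True)
def st(n): 
    s=read_state(); print(n,s['time'],toc(s['eef_pos']),s['eef_pos'][2],s['ft_force'],s['finger_gap'])
print(movel(cw(-60.5,0.1,48),guard=15)); st('down')
clamp(); st('clamp')
print(movel(cw(-104.5,0.1,48),max_speed=60,guard=40)); st('back')
open_gripper(); st('open')
movel(cw(-104.5,0.1,150),max_speed=250); st('up')
c=camera('wrist'); cv2.imwrite("pics/c_wrist.png",c['image']); np.savez("pics/c_wrist.npz",**c)
movep([658.5,-186.5,165],R(np.deg2rad(-60))); st('bar')
c=camera('wrist'); cv2.imwrite("pics/d_wrist.png",c['image']); np.savez("pics/d_wrist.npz",**c)
c=camera('scene'); cv2.imwrite("pics/d_scene.png",c['image']); np.savez("pics/d_scene.npz",**c)
E
```

```text
False
down 2.25 [-60.9    0.24] 48.650161990862635 [-0.58  0.02 -0.6 ] 85.42604185252654
clamp 2.9 [-60.61   0.11] 48.24485990484208 [-1.33 -0.9   5.66] 13.204500559375012
False
back 3.7833 [-104.37    0.13] 48.26313155673137 [-2.96 -0.86  6.67] 13.528602229056315
open 4.475 [-104.49    0.11] 47.99806973530702 [-0.31  0.41  0.11] 85.26503404024758
up 5.0333 [-104.59   -0.03] 150.57968587465263 [-0.69  0.58 -0.75] 85.2103299206901
bar 6.1083 [-129.66  259.82] 164.34206499780151 [0.64 0.68 0.78] 85.40758046454786
```

View pics/d_wrist.png

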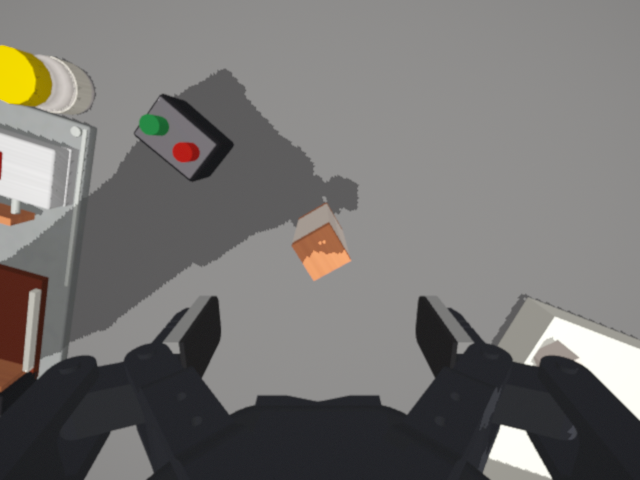

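View pics/c_wrist.png

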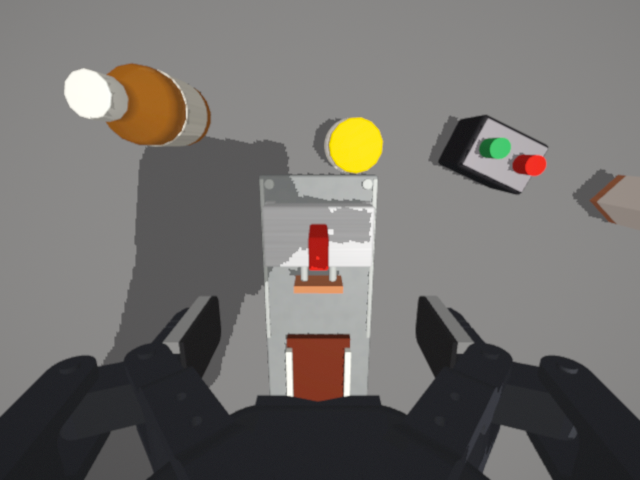

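The drawn-back contact (c picture, (318,284)) leaves the ledge open; its plate is well clear of the step at (318,337). In the d picture the bar top's corners are at about (292,245), (328,224), (351,261) and (315,281), so its sides lie at yaw -30°/60°, not -60°. The tray corner at (525,297) stays to the right.

```bash
python3 - <<'E'
from h import *
np.set_printoptions(precision=2,suppress=True)
for n in ['d_wrist','d_scene']:
    c=load(f'pics/{n}.npz'); W=world(c)
    m=(W[...,2]>86)&(W[...,2]<96)&(np.hypot(W[...,0]-658,W[...,1]+186)<40)
    for a,ce,b in blobs(m,50)[:1]:
        cnt=max(cv2.findContours(b.astype(np.uint8),0,2)[0],key=cv2.contourArea)
        q=ray(c,cnt[:,0],90.)[:,:2].astype(np.float32)
        print(n,a,ce,'depth',cv2.minAreaRect(W[b][:,:2].astype(np.float32)),'ray',cv2.minAreaRect(q),W[b][:,2].mean())
c=load('pics/d_wrist.npz');W=world(c)
B=np.array([658.5,-186.5]); 
m=(W[...,2]>12)&(W[...,2]<60)&(np.hypot(W[...,0]-B[0],W[...,1]-B[1])>35)&(np.hypot(W[...,0]-B[0],W[...,1]-B[1])<140)
d=W[m][:,:2]-B; r=np.hypot(d[:,0],d[:,1]); a=np.rad2deg(np.arctan2(d[:,1],d[:,0]))
for lo in range(-180,180,30):
    k=(a>=lo)&(a<lo+30); 
    if k.sum()>20: print(lo,k.sum(),np.percentile(r[k],2))
E
```

```text
d_wrist 1902 [320.47 251.04] depth ((658.060302734375, -186.8745574951172), (30.675460815429688, 30.15365219116211), 60.38823318481445) ray ((658.2425537109375, -186.5609588623047), (31.412742614746094, 30.622379302978516), 60.52309799194336) 91.14807445598267
d_scene 331 [192.62 260.18] depth ((657.89794921875, -186.15943908691406), (31.8261775970459, 30.05402183532715), 60.74824905395508) ray ((658.743408203125, -185.02035522460938), (34.16713333129883, 30.59869384765625), 59.69633102416992) 90.2395082366815
60 2243 103.71178827037973
90 662 106.13179535566789
```

```bash
python3 - <<'E'
from h import *
from workcell import *
np.set_printoptions(precision=2,suppress=True)
def st(n): 
    s=read_state(); print(n,s['time'],toc(s['eef_pos']),s['eef_pos'],s['ft_force'],s['finger_gap'])
Rb=R(np.deg2rad(-29.6)); B=[658.1,-186.6]
movep(B+[140],Rb); st('hover')
print(movel(B+[46],max_speed=120,guard=15)); st('down')
clamp(); st('clamp')
movel(B+[165],max_speed=150); st('up')
movep(cw(-24,0,165),R(np.deg2rad(-78))); st('above')
c=camera('wrist'); cv2.imwrite("pics/e_wrist.png",c['image']); np.savez("pics/e_wrist.npz",**c)
for n in ['side','scene']:
    c=camera(n); cv2.imwrite(f"pics/e_{n}.png",c['image']); np.savez(f"pics/e_{n}.npz",**c)
E
```

```text
hover 6.7333 [-129.2   261.08] [ 658.26 -185.91  140.25] [0.31 0.78 0.5 ] 85.55664655530782
False
down 7.6667 [-129.36  261.99] [ 658.6  -186.77   46.79] [-0.02  0.35  0.35] 85.30124571160705
clamp 8.2167 [-129.    261.77] [ 658.21 -186.63   46.29] [-1.28  0.44  4.5 ] 29.661749240610817
up 9.1583 [-128.47  261.42] [ 657.61 -186.4   163.98] [-0.47  0.59 -2.  ] 29.63012620458034
above 10.25 [-24.48   0.65] [501.68  47.06 164.86] [-1.06 -0.62 -1.51] 29.365057566375853
```

View pics/e_wrist.png

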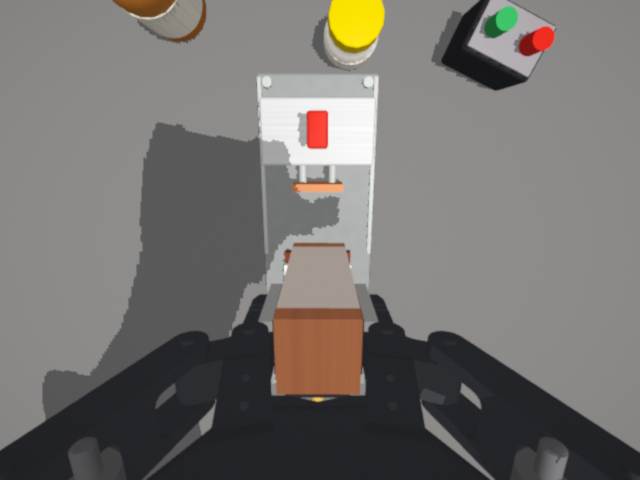

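View pics/e_side.png

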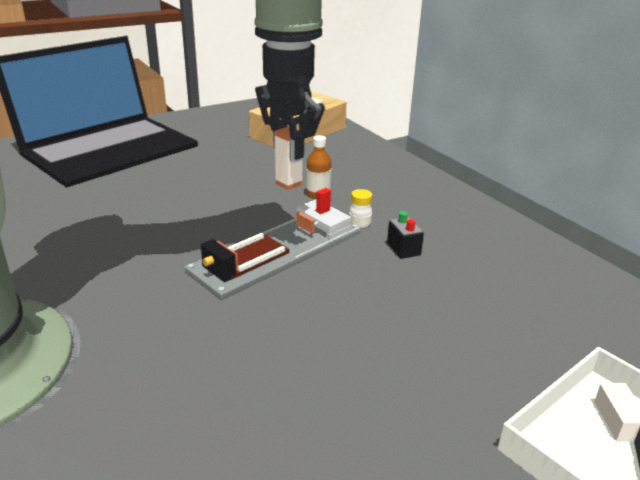

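```bash
python3 - <<'E'
from h import *
from workcell import *
np.set_printoptions(precision=2,suppress=True)
c=load('pics/e_wrist.npz');W=world(c);C=toc(W)
m=(W[...,2]>204)&(W[...,2]<216)&(abs(C[...,1])<40)&(abs(C[...,0]+24)<40)
a,ce,b=blobs(m,50)[0]; r=cv2.minAreaRect(C[b].astype(np.float32)); print(a,ce,r,np.percentile(W[b][:,2],[5,50,95]))
def st(n): 
    s=read_state(); print(n,s['time'],toc(s['eef_pos']),s['eef_pos'][2],s['ft_force'],s['finger_gap'])
movel(cw(-24,0,100),max_speed=150)
print(movel(cw(-23,0,61.5),max_speed=60,guard=8)); st('low')
print(movel(cw(-9,0,61.5),max_speed=12,guard=5)); st('touch')
c=camera('side'); cv2.imwrite(f"pics/f_side.png",c['image'][120:330,120:440].repeat(2,0).repeat(2,1)); np.savez(f"pics/f_side.npz",**c)
c=camera('wrist'); cv2.imwrite(f"pics/f_wrist.png",c['image']); np.savez(f"pics/f_wrist.npz",**c)
E
```

```text
9270 [317.4 348.3] ((-23.812543869018555, 0.6153221130371094), (73.9084243774414, 31.888460159301758), 89.64668273925781) [206.07 209.89 213.81]
False
low 11.775 [-23.05   0.07] 61.565115894870196 [ 0.74 -0.48 -0.86] 29.28631585313006
True
touch 12.5083 [-15.66   0.04] 61.61804709278969 [ 2.98  0.87 -0.01] 29.271182870638214
```

View pics/f_side.png

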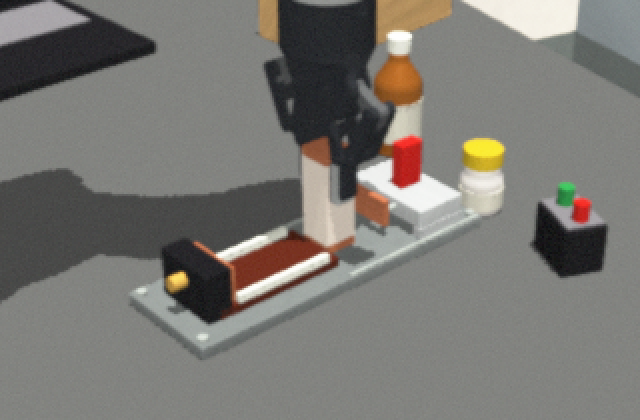

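View pics/f_wrist.png

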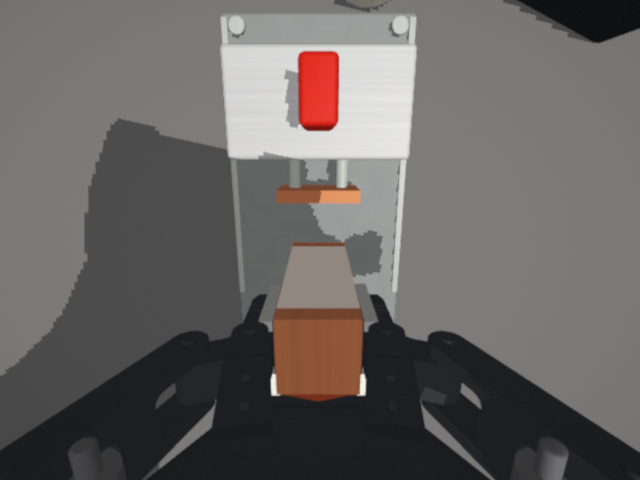

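The bar stands square in the gripper just behind the step (foot at (330,245) in the side crop) and centred (wrist, 276-362 about 318). It touched the step at tool x = -15.7, where about -15.5 was expected. I'll lower it, let go, and look.

```bash
python3 - <<'E'
from h import *
from workcell import *
np.set_printoptions(precision=2,suppress=True)
def st(n): 
    s=read_state(); print(n,s['time'],toc(s['eef_pos']),s['eef_pos'][2],s['ft_force'],s['finger_gap'])
movel(cw(-15.9,0,61.5),max_speed=10); st('ease')
print(movel(cw(-15.9,0,57),max_speed=10,guard=5)); st('ledge')
open_gripper(); st('open')
movel(cw(-15.9,0,150),max_speed=180); st('up')
movel(cw(-60,0,150),max_speed=200); st('back')
for n in ['side','wrist','scene']:
    c=camera(n); cv2.imwrite(f"pics/g_{n}.png",c['image']); np.savez(f"pics/g_{n}.npz",**c)
    W=world(c);C=toc(W)
    m=(W[...,2]>97)&(W[...,2]<108)&(abs(C[...,1])<40)&(abs(C[...,0]+15)<40)
    for a,ce,b in blobs(m,50)[:1]: print(n,a,ce,cv2.minAreaRect(C[b].astype(np.float32)),np.median(W[b][:,2]))
E
```

```text
ease 12.8583 [-15.77  -0.01] 61.419531947039395 [ 1.74  0.36 -1.34] 29.366235583408823
True
ledge 13.2333 [-15.88   0.05] 58.25647915339086 [0.01 0.17 7.73] 29.200180601065124
open 13.8167 [-15.75  -0.03] 58.06708451891619 [ 0.52  0.05 -0.19] 85.75853593994955
up 14.475 [-15.58  -0.21] 149.35816547426793 [ 0.12  1.07 -0.44] 85.1468102800815
back 14.8417 [-59.54   0.05] 148.3024450641373 [-0.84 -0.49  0.11] 85.58715620897536
side 263 [284.36 196.35] ((-17.877727508544922, 1.634317398071289), (34.691959381103516, 33.642738342285156), 4.716543674468994) 103.4317294557024
wrist 2106 [317.33 324.68] ((-15.956439971923828, 0.05915069580078125), (30.042821884155273, 30.778186798095703), 89.99042510986328) 103.17747896775026
scene 289 [365.4  224.51] ((-16.103271484375, -0.6479091644287109), (29.718671798706055, 32.318939208984375), 89.97901153564453) 102.41642249846063
```

View pics/g_wrist.png

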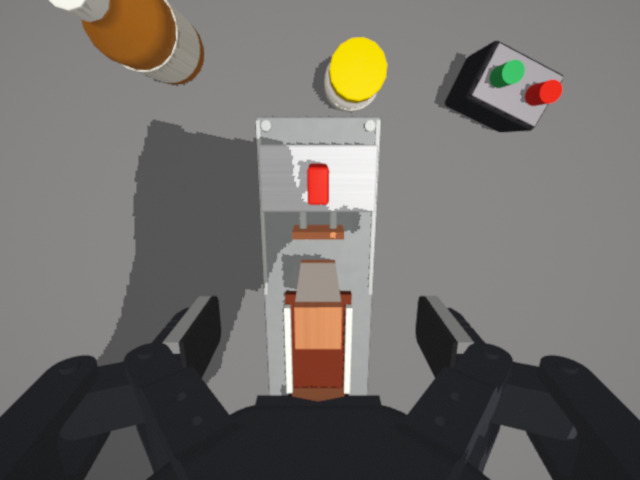

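View pics/g_side.png

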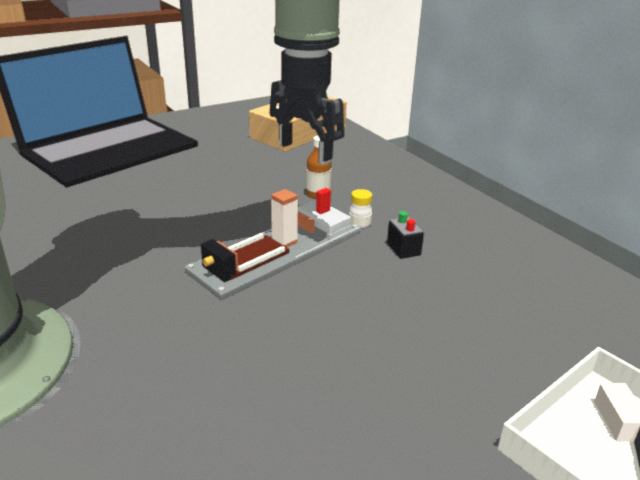

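The bar stands free at clamp (-15.9, 0.0), yaw within 0.1°, top at z ≈ 102-103. Next is the push, high on its back face with closed fingers.

```bash
python3 - <<'E'
from h import *
from workcell import *
np.set_printoptions(precision=2,suppress=True)
def st(n): 
    s=read_state(); print(n,s['time'],toc(s['eef_pos']),s['eef_pos'][2],s['ft_force'],s['finger_gap'])
clamp()
movel(cw(-60,0,84),max_speed=150); st('low')
print(movel(cw(-30,0,84),max_speed=30,guard=15)); st('mid')
print(movel(cw(4,0,84),max_speed=40,guard=15)); st('pushed')
wait(0.3)
movel(cw(-20,0,110),max_speed=150)
movel(cw(-95,0,150),max_speed=200); st('up')
open_gripper()
for n in ['side','wrist','scene']:
    c=camera(n); cv2.imwrite(f"pics/i_{n}.png",c['image']); np.savez(f"pics/i_{n}.npz",**c)
    W=world(c);C=toc(W)
    m=(W[...,2]>47)&(W[...,2]<56)&(abs(C[...,1])<40)&(C[...,0]>-40)&(C[...,0]<99)
    for a,ce,b in blobs(m,50)[:2]: print(n,a,ce,cv2.minAreaRect(C[b].astype(np.float32)),np.median(W[b][:,2]))
E
```

```text
low 16.35 [-60.22   0.16] 84.43937789683501 [-0.25 -1.11  0.05] -0.09595105590270585
False
mid 17.5 [-30.15   0.01] 83.98958748341482 [ 0.15 -0.63 -0.63] -0.10709350375256718
False
pushed 18.5 [ 3.74 -0.01] 84.01569069232637 [-0.78 -0.67  0.08] -0.20258043132812495
up 19.7583 [-93.9    0.04] 149.08885319741515 [ 0.3  -0.85 -0.26] -0.031918001264900304
side 680 [265.01 232.03] ((21.609786987304688, 1.0595512390136719), (93.8199462890625, 35.44355773925781), 0.39888548851013184) 51.876682249377694
wrist 2625 [317.51 360.86] ((15.671188354492188, 0.16130924224853516), (30.024206161499023, 74.4212417602539), 89.6296615600586) 51.24893320653814
scene 517 [364.9  230.99] ((13.250707626342773, -0.7116718292236328), (71.48046875, 29.704315185546875), 0.009922089986503124) 50.65653861336159
```

View pics/i_wrist.png

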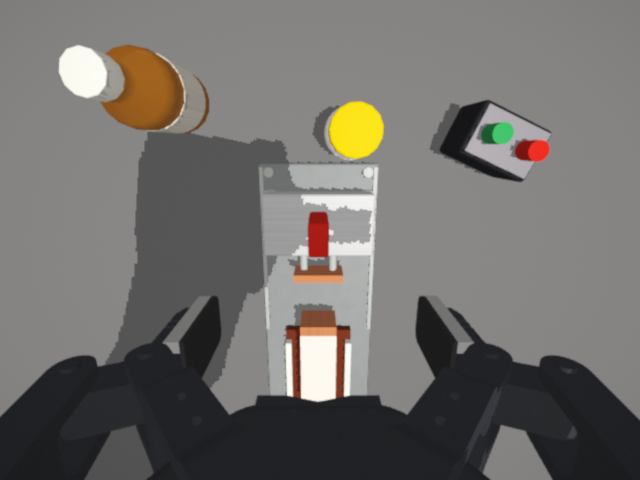

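View pics/i_side.png

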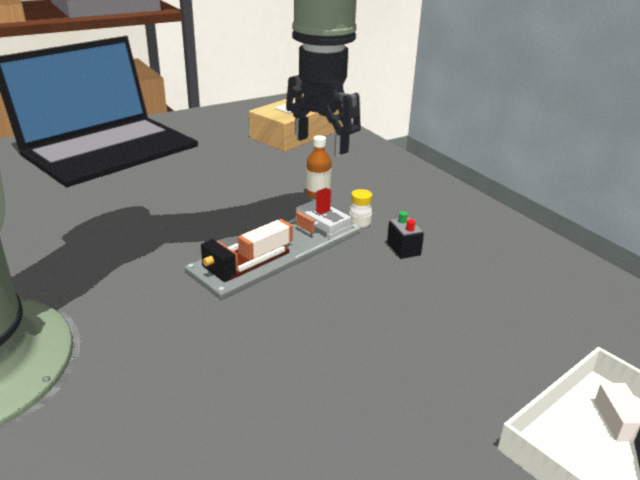

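The bar tipped over and lies flat (top z ≈ 50-51), yaw within 0.4°, between the rails; its ends are at clamp x ≈ -22 and 68. I'll slide the carriage to 0.079, which puts the handle at x = -28.

```bash
python3 - <<'E'
from h import *
from workcell import *
np.set_printoptions(precision=2,suppress=True)
def st(n): 
    s=read_state(); print(n,s['time'],toc(s['eef_pos']),s['eef_pos'][2],s['ft_force'],s['finger_gap'])
def fin(n):
    c=camera('wrist'); cv2.imwrite(f"pics/{n}.png",c['image']); np.savez(f"pics/{n}.npz",**c)
    W=world(c);C=toc(W)
    for nm,lo,hi in (('fin',78,88),('bridge',38,44)):
        m=(W[...,2]>lo)&(W[...,2]<hi)&(abs(C[...,1])<50)&(C[...,0]<-10+40*(nm=='fin'))&(C[...,0]>-140)
        for a,ce,b in blobs(cv2.morphologyEx(m.astype(np.uint8),cv2.MORPH_OPEN,np.ones((3,3))),80)[:1]: print(nm,a,ce,cv2.minAreaRect(C[b].astype(np.float32)))
fin('j0')
movel(cw(-104.5,0.1,120),max_speed=150)
print(movel(cw(-104.5,0.1,48),guard=15)); clamp(); st('grip')
print(movel(cw(-60,0.1,48),max_speed=40,guard=35)); st('mid')
print(movel(cw(-28,0.1,48),max_speed=25,guard=35)); st('fwd')
open_gripper(); st('open')
movel(cw(-28,0.1,150),max_speed=200)
movel(cw(-70,0,170),max_speed=200); st('up')
fin('j1')
for n in ['side','scene']:
    c=camera(n); cv2.imwrite(f"pics/j_{n}.png",c['image']); np.savez(f"pics/j_{n}.npz",**c)
    W=world(c);C=toc(W)
    m=(W[...,2]>48.5)&(W[...,2]<56)&(abs(C[...,1])<40)&(C[...,0]>-20)&(C[...,0]<99)
    for a,ce,b in blobs(m,50)[:2]: print(n,a,ce,cv2.minAreaRect(C[b].astype(np.float32)),np.median(W[b][:,2]))
E
```

```text
fin 730 [318.05 238.73] ((-104.44943237304688, 0.4354848861694336), (13.47351360321045, 23.84160804748535), 89.55464935302734)
bridge 5984 [317.53 221.79] ((-104.68084716796875, 0.08646774291992188), (49.3043212890625, 88.19813537597656), 0.09258413314819336)
False
grip 22.3833 [-104.6     0.09] 48.26909756101849 [-1.81 -0.03  5.8 ] 13.32894553632654
False
mid 23.6417 [-61.24   0.12] 48.2879773272565 [ 5.97  1.46 -2.1 ] 12.799457106388592
False
fwd 25.075 [-29.81   0.14] 48.32118450651052 [10.27  1.74 -4.57] 13.402555380017333
open 25.7667 [-27.98   0.12] 48.01526217821145 [ 0.49  0.39 -0.03] 85.55148683308313
up 26.8083 [-69.68   0.03] 168.73922707157027 [-0.87  0.37  0.37] 85.92265822983916
fin 545 [317.55 294.01] ((-29.78012466430664, 0.08509063720703125), (24.62967300415039, 13.078689575195312), 0.2901514172554016)
bridge 4222 [317.52 269.29] ((-32.48905944824219, 0.2724952697753906), (44.731056213378906, 88.28488159179688), 0.4407074451446533)
side 674 [250.26 237.88] ((50.23442840576172, 1.9114456176757812), (97.25582122802734, 49.80064010620117), 0.15853479504585266) 51.94736712346577
scene 600 [367.71 213.76] ((52.91469192504883, -0.6897878646850586), (29.78570556640625, 91.79439544677734), 89.96088409423828) 50.7168363266515
```

View pics/j1.png

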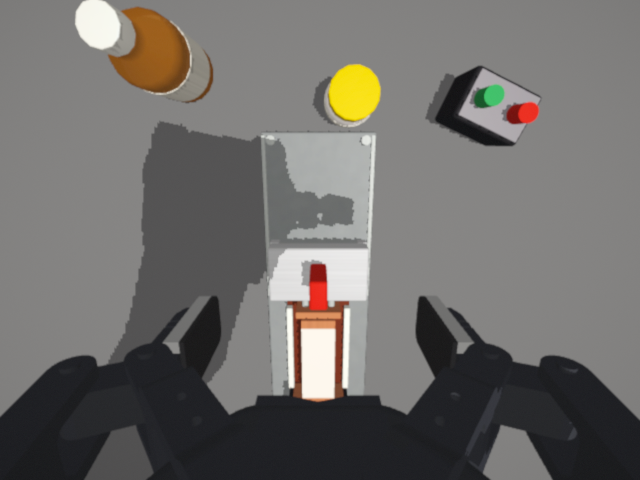

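View pics/j_scene.png

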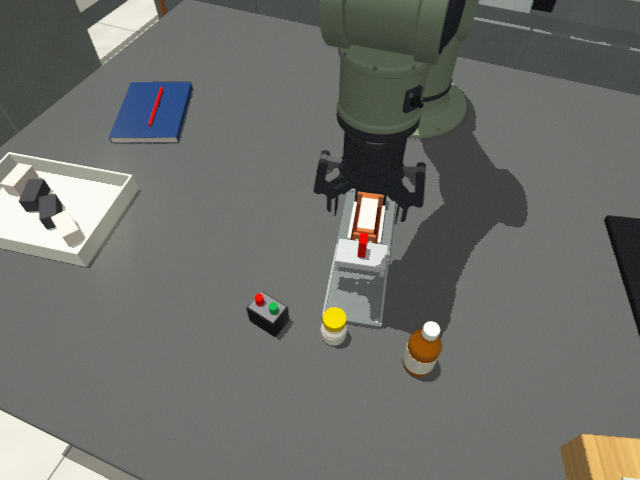

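View pics/j_side.png

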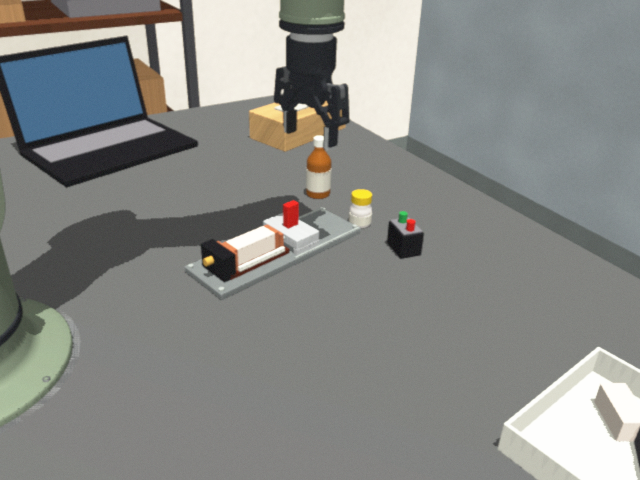

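The bar looks home between the contacts. However, the fin sits at x = -29.8, because the arm lagged 1.8 mm under load, so the contact is only about 5.3 mm in. I'll check the bar's end position, then nudge the carriage on.

```bash
python3 - <<'E'
from h import *
from workcell import *
np.set_printoptions(precision=2,suppress=True)
c=load('pics/j1.npz');W=world(c);C=toc(W)
m=(W[...,2]>48.8)&(W[...,2]<54)&(abs(C[...,1])<12)&(C[...,0]>0)&(C[...,0]<60)
print('bar rear edge x',np.percentile(C[m][:,0],[1,3]))
c=load('pics/b_wrist.npz');W0=world(c);C0=toc(W0)
m=(W0[...,2]>17.5)&(W0[...,2]<24)&(abs(C0[...,1])<20)&(C0[...,0]>-10)&(C0[...,0]<60); print('step edge x (true 0)',np.percentile(C0[m][:,0],[1,3]))
c=load('pics/a_wrist.npz');W0=world(c);C0=toc(W0)
m=(W0[...,2]>47)&(W0[...,2]<53)&(abs(C0[...,1])<20)&(C0[...,0]>90)&(C0[...,0]<106); print('fixed face x (true 100)',np.percentile(C0[m][:,0],[1,3,50]))
m=(W0[...,2]>8)&(W0[...,2]<16)&(abs(C0[...,1])<45)&(C0[...,0]<-90)&(C0[...,0]>-170); print('plate end (true -150)',np.percentile(C0[m][:,0],[0.5,1,3]))
def st(n): 
    ps=[toc(read_state()['eef_pos']) for _ in range(5)]; s=read_state(); print(n,s['time'],np.mean(ps,0),s['eef_pos'][2],s['ft_force'],s['finger_gap'])
movel(cw(-29.9,0.1,120),max_speed=200)
print(movel(cw(-29.9,0.1,48),guard=15)); clamp(); st('grip')
print(movel(cw(-26.6,0.1,48),max_speed=10,guard=35)); st('fwd'); wait(0.3); st('fwd2')
E
```

```text
bar rear edge x [9.28 9.66]
step edge x (true 0) [-0.75 -0.39]
fixed face x (true 100) [ 98.87  99.21 101.62]
plate end (true -150) [-149.66 -149.37 -148.18]
False
grip 28.7083 [-30.03   0.14] 48.26798504746705 [-0.18 -0.2   5.85] 13.374695764596488
False
fwd 29.1917 [-28.44   0.12] 48.35866877160236 [ 9.24  1.84 -4.41] 13.274547841396302
fwd2 29.4917 [-28.44   0.11] 48.361619875124944 [ 9.81  1.82 -4.29] 12.795883763390268
```

```bash
python3 - <<'E'
from h import *
from workcell import *
np.set_printoptions(precision=2,suppress=True)
open_gripper()
movel(cw(-28.4,0.1,150),max_speed=200)
movel(cw(-70,0,170),max_speed=200)
wait(0.3); s=read_state(); print(s['time'],s['ft_force'],s['finger_gap'])
c=camera('wrist'); cv2.imwrite("pics/k1.png",c['image']); np.savez("pics/k1.npz",**c)
W=world(c);C=toc(W)
m=(W[...,2]>48.8)&(W[...,2]<54)&(abs(C[...,1])<12)&(C[...,0]>0)&(C[...,0]<60); print('bar rear',np.percentile(C[m][:,0],[1,3]))
m=(W[...,2]>48.8)&(W[...,2]<54)&(abs(C[...,1])<22)&(C[...,0]>5)&(C[...,0]<60); print('bar',cv2.minAreaRect(C[m].astype(np.float32)))
m=(W[...,2]>78)&(W[...,2]<88)&(abs(C[...,1])<20)&(C[...,0]<0)&(C[...,0]>-60); a,ce,b=blobs(m)[0]; print('fin',cv2.minAreaRect(C[b].astype(np.float32)))
m=(W[...,2]>37)&(W[...,2]<44)&(abs(C[...,1])<50)&(C[...,0]<-2)&(C[...,0]>-80); print('bridge x range',np.percentile(C[m][:,0],[0.5,2,98]))
for n in ['scene','wrist']:
    pass
c2=camera('scene'); cv2.imwrite("pics/k_scene.png",c2['image']); c0=load('pics/a_scene.npz')
for nm,box in (('terminals',(295,335,245,292)),('jar',(305,346,318,350)),('flask',(320,380,400,445))):
    d=cv2.absdiff(c0['image'],c2['image'])[box[0]:box[1],box[2]:box[3]].max(-1); print(nm,'changed px',(d>40).sum(),'of',d.size)
E
```

```text
31.525 [-0.52  0.73  0.33] 85.35456823212951
bar rear [9.18 9.55]
bar ((33.536643981933594, 0.02947711944580078), (52.90780258178711, 30.217195510864258), 0.7476353049278259)
fin ((-28.273513793945312, 0.07147789001464844), (24.293048858642578, 13.155596733093262), 0.2370549738407135)
bridge x range [-53.06 -52.69  -5.3 ]
terminals changed px 0 of 1880
jar changed px 555 of 1312
flask changed px 365 of 2700
```

View pics/k1.png

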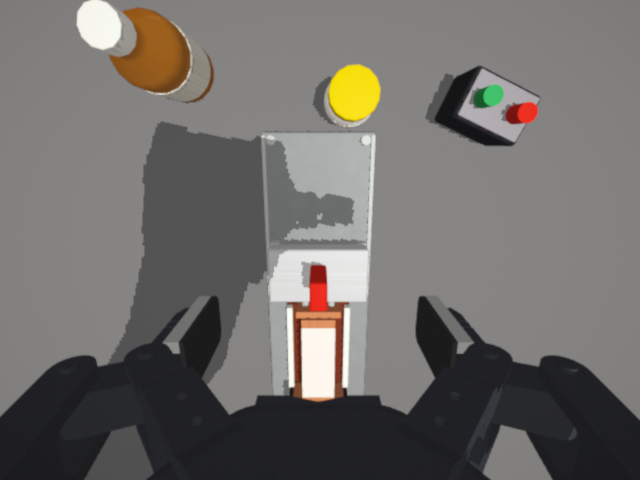

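The bar is home and the fin is at -28.3, about -27.9 after the frame's 0.4-0.7 mm offset. The jar and flask patches changed between pictures, so I'll check whether that is shadow or a real shift.

```bash
python3 - <<'E'
from h import *
from workcell import *
np.set_printoptions(precision=2,suppress=True)
c=camera('scene')
for n,cc in (('before',load('pics/a_scene.npz')),('after',c)):
    W=world(cc);H=hsv(cc);h,s,v=[H[...,i].astype(int) for i in range(3)]
    a,ce,b=blobs((h>22)&(h<32)&(s>200)&(v>80)&(W[...,0]>600)&(W[...,0]<720)&(abs(W[...,1]-55)<40))[0]
    f=(W[...,2]>20)&(W[...,2]<125)&(np.hypot(W[...,0]-650,W[...,1]-190)<45); a2,ce2,b2=blobs(f)[0]
    j=(W[...,2]>20)&(W[...,2]<70)&(np.hypot(W[...,0]-654,W[...,1]-55)<35); a3,ce3,b3=blobs(j)[0]
    print(n,'cap',a,ce,'flask',a2,ce2,np.nanmedian(W[b2],0),'jar',a3,ce3,np.nanmedian(W[b3],0))
E
```

```text
before cap 454 [334.07 319.22] flask 1443 [423.38 348.25] [660.52 192.19  80.21] jar 735 [334.18 324.06] [661.51  57.15  61.16]
after cap 457 [334.01 319.16] flask 1448 [423.32 348.29] [660.71 192.12  80.1 ] jar 731 [334.18 323.99] [661.47  57.22  61.25]
```

Neither moved (within 0.1 px), so the change was only shadow. Handing in.

```bash
python3 -c "
from workcell import *
print(finish_job(), read_state()['time'])"
```

```text
the job is handed in; nothing more can be done
the job is handed in; nothing more can be done
```

The job is done and handed in, at about 32 s of the 72 s allowed; no verdict was reported.

- **Standing the bar:** I drew the carriage back and stood the bar on the ledge. I found the step by touch and let the bar go at clamp (-15.9, 0.0), square within 0.1°.
- **Tipping:** I pushed it over with closed fingers at z ≈ 84–102. It came to rest flat between the rails with its ends at x ≈ -22 and 68. That is about 14 mm further back than a pure pivot would leave it, but fully on the bed.
- **Closing the clamp:** The first slide stopped 1.8 mm short because the arm yields under load, so I gripped the handle again and moved it on. The bar's rear end then read 9.2–9.6 mm in my frame, which reads 0.4–0.7 mm low at the step, so the bar is home at x ≈ 10.

**Last checks:**
- **Carriage:** the handle is at x ≈ -28, so the carriage is at about 0.079 and the sprung contact about 7 mm in. That is good to about 0.5 mm. I worked it out from the handle position and did not measure the contact's travel directly.
- **Bar:** it is centred and within 1° of straight.
- **Bystanders:** the jar and bottle had not shifted in the picture (less than 0.1 px). The terminal box patch was unchanged. An earlier picture comparison had flagged the jar and bottle, but that was only shadow.
- **Robot:** the gripper is open and clear of everything.

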